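# Roll a shaft blank into the V-blocks and up to the end stop

## Task

Load the drilling fixture: with your fingers against its side, roll the aluminium bar that lies on the wooden deck across it until it drops into the two V-blocks, then push on its end to slide it along the V until its other end rests against the end stop. The bar is rolled and slid, never picked up. Leave the brass bush, the chuck key and the oil can where they are, and finish with your hand clear.

Things in the scene. Friction and masses are not known exactly. Their poses are not given: they have to be found in the camera images.
- fixture: Drilling fixture, screwed down; origin on the bench below the middle of the V line. x = rolling direction (deck to V), y = along the V, z up. Dark steel base plate: x -235 to +50 mm, y +-200, 12 thick. Wooden deck, top 57 mm above the bench: x -225 to -35, y +-175. A strip along its near edge (x -233 to -225) stands 5 mm above it.
- v_seat (a point): The point where the bar's axis lies, half-way between the V-blocks, when the bar is fully down in them: 63.3 mm above the bench, on the V line. Two steel V-blocks, 70 mm in fixture x and 40 in y, centred 40 mm to either side in y; tops flush with the deck (57 mm above the bench); 90 degree V, mouth 44 wide. On the V line beyond the blocks (over 60 mm off in y) there is only the base plate.
- bar: Plain aluminium round bar, 40 mm diameter, 180 long, about 0.6 kg. Origin at its centre; its own y axis runs along it, x and z turn as it rolls. It starts lying still on the deck, axis 77 mm above the bench, 110 to 140 mm before the V line, up to 0.12 rad out of square. It rolls easily but stops soon when no longer pushed.
- stop: End stop: dark steel bracket on the V line near ONE end of the fixture (its +y or its -y end). Origin on the base plate's upper face (12 mm above the bench) below its upright (10 mm thick, 72 tall); axes parallel to the fixture's. On both sides a steel button, 14 mm across, at the seated bar's axis height, flat face 15 mm from the origin along y. Bar against it: bar centre 105 mm from the origin.
- bush: Flanged brass bush, standing on the deck near one of its near corners, 38 mm across, 34 mm tall. Origin at the centre of its underside. To be left alone.
- chuck_key: Steel T-shaped chuck key lying on the bench beside the fixture, 84 by 126 mm, 16 mm high. Origin on the bench under the middle of its shank. To be left alone.
- oil: Small green oil can with a thin upright spout, on the bench beside the fixture, 52 mm across, 105 mm tall. Origin at the centre of its underside. To be left alone.
Mind the look-alikes: they are no part of the job. There is more than one size of the bar; the one meant has the size given above.

How it is judged:
On the way, in this order (a step that is already met when the one before it is completed fails the run):
1. the bar has rolled on the deck, through at least 2 rad (a third of a turn) from its start (angle between bar's own z axis and vertical above 2 rad and z of bar in the frame of fixture between 0.0745 and 0.08 m), for 0.05 s.
2. the bar lies down in both V-blocks (x of bar in the frame of fixture between -0.0025 and 0.0025 m and z of bar in the frame of fixture between 0.0605 and 0.066 m and angle between the y axis of bar and the y axis of fixture, either way round below 0.03 rad), for 0.2 s.
3. the bar, down in the V-blocks, is against the end stop (all of step 2 and horizontal distance between bar and stop below 0.108 m), for 0.2 s.
At the end, for the whole second after the job is handed in: The bar lies at rest fully down in both V-blocks (axis within 2.5 mm of the V line and within about 2.5 mm of its seated height, parallel to it within 0.03 rad) and its end is within 3 mm of the stop's button (all of step 3 and linear speed of bar below 0.01 m/s and angular speed of bar below 0.15 rad/s); the robot touches nothing.
It fails at once if the bar is lifted more than 10 mm off the deck (z of bar in the frame of fixture above 0.087 m).
It fails at once if the bar is lifted out of the V (12 mm or more above its seat) (x of bar in the frame of fixture between -0.006 and 0.006 m and z of bar in the frame of fixture above 0.0753 m).
It fails at once if the brass bush is moved more than 15 mm (distance of bush from where it was at the start of the episode above 0.015 m).
It fails at once if the chuck key is moved more than 15 mm (distance of chuck_key from where it was at the start of the episode above 0.015 m).
It fails at once if the oil can is moved more than 15 mm (distance of oil from where it was at the start of the episode above 0.015 m).
It also fails if it takes over 48 s, if anything falls off the work surface, if the arm or the gripper's body presses on something with over 40 N, if the wrist force passes 120 N, or if a joint passes its speed limit or range.

## Robot

A 7-joint arm with a two-finger parallel gripper is mounted at the origin on the work surface. World frame = base frame: x ahead of the robot, y to its left, z up, the work surface at z = 0. Lengths are in m, angles in rad, forces in N, time in s.
With the tool pointing down it reaches from about 0.4 to 0.85 m from the base axis. Payload 10.4 kg.
Tool frame: the origin (TCP) lies at the very end of the fingers, on their centre line; the grasp point (between the pads) lies manip.hold_point_z behind it (manip.hold_point_z is the distance from the TCP to the grasp point, in m); z points along the fingers, y is the direction in which the jaws open and shut (so a half turn about z gives the same grasp; the last joint's range is limited). The gripper opens to 85 mm and grips with 20 to 120 N. Pads are 22 mm wide; open, the fingers measure 114 mm over their backs; the gripper's body (76 mm by 85 mm) begins 54 mm behind the grasp point. The pads swing forward as they close: fully open they stand 13 mm farther back than shut.
Start: joints at [1.32, 0.332, -0.065, 1.46, 0.022, 1.35, -0.088], TCP at [0.141, -0.609, 0.231] pointing down, gripper open.
Joint ranges: [-2.6, 2.6], [-0.5, 2.12], [-1.47, 1.34], [0.16, 2.42], [-1.27, 4.41], [0.06, 2.06], [-2.6, 2.6]. Speed limits (rad/s): [2.22, 2.22, 2.79, 2.79, 3.14, 3.14, 3.14].

## Interface

Orientations are given as a unit quaternion [x, y, z, w].
In Python, from workcell import manip gives the robot as it stands.
- The arm moves only by the tool jog_arm, never from a script. Its arguments are lists of equal length, an entry for each row: "translation": the shift along the world's x, y, z in mm, a list of three; "turn": the turn about the world's z in degrees. In form: {"translation": [[x, y, z], ...], "turn": [turn, ...]}. A call has 1 to 12 rows; each row is the pose to reach, as a shift and turn from the pose measured when the call began; what a row does not reach only later rows make up. A row lasts 1/12 s, in which the tool goes at most 41.7 mm and 7.16 degrees, less where a joint would pass 70% of its speed; a pose out of reach is approached as far as the arm can. A call with a gripper value outside its range is refused whole. "grip" is the finger opening in mm, from 0 to 85.4, set as the call begins (left out, the last holds). The fingers move at their own pace and stop on an object; "grip_force" is the grip in N (left out, the last holds). Time passes only in rows, so rows that repeat a pose let the fingers close. It gives the time, the measured TCP pose, the force and the opening at its end, in the units of the state.
- manip.get_obs(): the state, without advancing time (a new reading comes with each control period).
- manip.camera(name): name is "scene" or "top" or "wrist"; returns a dict with "frame" (400x640x3 uint8, red, green, blue), "mtx" (3x3 intrinsics, pixels), "k1" (the pictures are not rectified: a ray, as slopes to the right and down, at radius r is drawn at 1 + k1 r^2 times it, then the intrinsics apply), "pose" (4x4, takes a point from camera to world coordinates). Camera axes: x right, y down, z forward; pixel columns grow to the right and rows downward; lengths in m; the calibration is good to about 2 mm. A picture is of the moment at which its call begins. There is no depth.
- manip.hand_in(): hands the job in, once; it reports no verdict.
Trained networks look in a picture, given as the dict that the camera call returned (one of the last four; its "shot" number tells which), for a name from the list of things; names that differ only in an ending like _2 or _b are one class to them, and where a whole thing is asked for, a point or a joint stands for the part that bears it (a point fixed in the world has none). Each returns a list of dicts, best first, with "confidence" (0 to 1); they miss things now and then, are a little off and sometimes report something else, mostly with a low value. They report only what shows in the picture. A call takes as long as a camera call. They do not tell look-alikes from the thing itself.
- manip.outline_of(picture, label): "mask" (400x640 bool, what is visible of it) and "extent" ([left, top, right, bottom] in pixels, round what is visible of it).
- manip.pinpoint(picture, label): "at" ([column, row] in pixels: a listed point, or the origin of a listed thing).
The state is a dict: "clock": time; "joint_pos": joint angles; "joint_velocities": joint speeds; "tau": joint torques, N m; "position": TCP position; "ee_rot": TCP orientation; "ft_force": force on the tool from outside, world axes, zero at the start; "torque": the same for the moment, N m; "grip_width": opening from 0.0 (shut) to 1.0 (fully open).
Only numpy, scipy, OpenCV 4.12 (cv2) and the standard library are available. Lean on these libraries where they do the work, as an engineer would, in place of code of your own. Each camera call takes 0.05 s, during which the arm holds its last target. There are 200 camera calls.

## Working session

There is one attempt and no reset: what is moved stays moved. The work goes in short steps, Python scripts to look and compute and a tool call to move; the robot and the scene stay as the last step left them, time stands still between calls to the robot, and variables do not carry over. Pictures are saved under pics/ and viewed, about 8 in all and at most 12, crops included, and the job is handed in when it is done.

Besides the shell and the picture viewer there is one more tool, called after ">>>" in YAML: its name, and indented under it one key for each argument. jog_arm: Moves the arm, as the interface text tells. Its arguments: {"type":"object","properties":{"translation":{"type":"array"},"turn":{"type":"array"},"grip":{"type":"number"},"grip_force":{"type":"number"}},"required":["translation","turn"]}

```bash
mkdir -p pics
cat > h.py <<'E'
from workcell import manip
import numpy as np, cv2
def shot(name,fn=None):
    p=manip.camera(name)
    if fn: cv2.imwrite('pics/'+fn,p['frame'][:,:,::-1])
    return p
def ray(p,uv):
    K=np.array(p['mtx']);k=p['k1']
    d=np.array([(uv[0]-K[0,2])/K[0,0],(uv[1]-K[1,2])/K[1,1]])
    s=d.copy()
    for _ in range(30): s=d/(1+k*(s@s))
    T=np.array(p['pose']);return T[:3,3],T[:3,:3]@np.array([s[0],s[1],1])
def onz(p,uv,z):
    o,d=ray(p,uv);return o+d*(z-o[2])/d[2]
def proj(p,X):
    T=np.array(p['pose']);c=T[:3,:3].T@(np.asarray(X,float)-T[:3,3]);s=c[:2]/c[2];s=s*(1+p['k1']*(s@s))
    K=np.array(p['mtx']);return np.array([K[0,0]*s[0]+K[0,2],K[1,1]*s[1]+K[1,2]])
E
python3 - <<'E'
from h import *
s=shot('scene','s1.png');t=shot('top','t1.png')
Z={'fixture':0,'v_seat':.0633,'bar':.077,'stop':.012,'bush':.057,'chuck_key':0,'oil':0}
for nm,p in (('scene',s),('top',t)):
    print(nm,np.array(p['pose'])[:3,3].round(3))
    for l,z in Z.items():
        for r in manip.pinpoint(p,l): print(l,np.round(r['at'],1),round(r['confidence'],2),onz(p,r['at'],z).round(4))
print({k:np.round(v,3) for k,v in manip.get_obs().items()}, manip.hold_point_z)
E
```

```text
scene [1.092 0.249 0.743]
v_seat [303.5 221.2] 0.8 [ 0.5844 -0.0585  0.0633]
bar [462.  309.6] 0.95 [0.6573 0.3237 0.077 ]
bar [208.4 151.5] 0.93 [ 0.4844 -0.4147  0.077 ]
bar [323.1 183.9] 0.57 [ 0.4616 -0.0674  0.077 ]
stop [247.6 217.4] 0.69 [ 0.5981 -0.2173  0.012 ]
chuck_key [438.7 240. ] 0.62 [0.444  0.2416 0.    ]
chuck_key [305.2 237.4] 0.5 [ 0.5823 -0.0579  0.    ]
oil [189.6 215.1] 0.56 [ 0.6503 -0.3666 -0.    ]
oil [246.  220.1] 0.49 [ 0.5996 -0.2233  0.    ]
top [ 0.278 -0.035  1.594]
fixture [321.2 202.5] 0.81 [ 0.584  -0.0586  0.    ]
v_seat [320.9 196.5] 0.84 [ 0.5916 -0.0564  0.0633]
bar [442.3 249.9] 0.84 [ 0.4234 -0.4412  0.077 ]
bar [325.8 236. ] 0.69 [ 0.4616 -0.0734  0.077 ]
bar [206.  187.1] 0.61 [0.6133 0.3126 0.077 ]
stop [366.2 196.2] 0.56 [ 0.6057 -0.2089  0.012 ]
bush [412.4 187.9] 0.53 [ 0.6266 -0.355   0.057 ]
bush [282.3 261.7] 0.52 [0.3799 0.063  0.057 ]
chuck_key [227.3 239.8] 0.64 [0.4532 0.2503 0.    ]
oil [410.9 184.2] 0.68 [ 0.6523 -0.3621  0.    ]
{'clock': np.float64(0.8), 'joint_pos': array([ 1.32 ,  0.332, -0.065,  1.46 ,  0.022,  1.35 , -0.088]), 'joint_velocities': array([ 0.   ,  0.002,  0.   ,  0.   , -0.   , -0.   , -0.002]), 'tau': array([ 1.0000e-03, -6.2518e+01,  4.9000e-02, -3.9181e+01,  1.7000e-02,
        2.0000e-03,  0.0000e+00]), 'position': array([ 0.141, -0.609,  0.231]), 'ee_rot': array([0.994, 0.114, 0.   , 0.   ]), 'ft_force': array([ 0.294, -0.55 , -0.529]), 'torque': array([-0.013, -0.015, -0.024]), 'grip_width': np.float64(1.002)} 0.0187
```

View pics/t1.png

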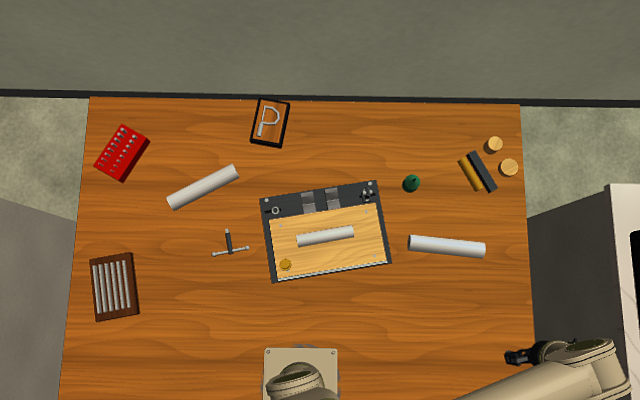

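View pics/s1.png

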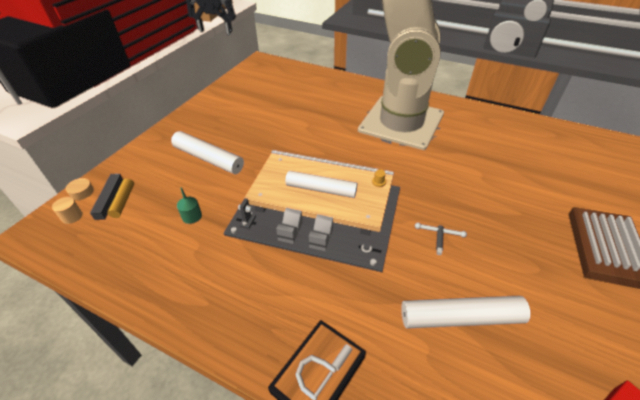

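The top view shows the deck bar at about (325,236), the fixture at (321,202), the stop at its right (-y) end (367,195), and the bush at (285,264). Two larger look-alike bars lie off the fixture. Next I'll overlay a model to refine the fixture pose.

```bash
cat >> h.py <<'E'
def F2W(q,pts):
    x,y,a=q;c,s=np.cos(a),np.sin(a);P=np.atleast_2d(np.array(pts,float))
    return np.c_[x+c*P[:,0]-s*P[:,1],y+s*P[:,0]+c*P[:,1],P[:,2]]
def W2F(q,P):
    x,y,a=q;c,s=np.cos(a),np.sin(a);P=np.atleast_2d(P);d=P[:,:2]-[x,y]
    return np.c_[c*d[:,0]+s*d[:,1],-s*d[:,0]+c*d[:,1],P[:,2]]
PLATE=[[-.235,-.2,.012],[.05,-.2,.012],[.05,.2,.012],[-.235,.2,.012]]
DECK=[[-.225,-.175,.057],[-.035,-.175,.057],[-.035,.175,.057],[-.225,.175,.057]]
B1=[[-.035,.02,.057],[.035,.02,.057],[.035,.06,.057],[-.035,.06,.057]]
B2=[[x,-y,z] for x,y,z in B1]
def overlay(p,q,bar,fn,box,sc):
    l,t,r,b=box;im=cv2.resize(p['frame'][t:b,l:r,::-1],None,fx=sc,fy=sc,interpolation=cv2.INTER_CUBIC)
    def poly(P,c): cv2.polylines(im,[np.int32([( (proj(p,X)-[l,t]+.5)*sc*8) for X in P])],True,c,1,cv2.LINE_AA,3)
    for P,c in ((PLATE,(0,0,255)),(DECK,(255,0,0)),(B1,(0,255,0)),(B2,(0,255,0))): poly(F2W(q,P),c)
    if bar is not None:
        bx,by,ba,bz=bar;poly(F2W([bx,by,ba],[[-.02,-.09,bz],[.02,-.09,bz],[.02,.09,bz],[-.02,.09,bz]]),(255,0,255))
    cv2.imwrite('pics/'+fn,im)
E
python3 - <<'E'
from h import *
from scipy.optimize import least_squares
t=shot('top');s=shot('scene')
q0=np.array([.587,-.0575,.155])
# fit to detected corner-ish line edges: gradient maximisation of the plate/deck outline
def samp(P,n=60): 
    P=np.array(P);return np.vstack([np.linspace(P[i],P[(i+1)%4],n)[3:-3] for i in range(4)])
S=np.vstack([samp(PLATE),samp(DECK)])
def score(p,q,blur):
    g=cv2.GaussianBlur(cv2.cvtColor(p['frame'],cv2.COLOR_RGB2LAB).astype(np.float32),(0,0),blur)
    return sum(cv2.Sobel(g,cv2.CV_32F,1,0)[...,i]**2+cv2.Sobel(g,cv2.CV_32F,0,1)[...,i]**2 for i in range(3))**.5
from scipy.optimize import minimize
def f(q,ms):
    v=0
    for p,m in ms:
        uv=np.array([proj(p,X) for X in F2W(q,S)],np.float32)
        v-=cv2.remap(m,uv[:,0].copy(),uv[:,1].copy(),cv2.INTER_LINEAR).mean()/m.max()
    return v
def fit(cams,q):
    for b in (3,1.2):
        ms=[(p,score(p,q,b)) for p in cams]
        d=.012 if b==3 else .004
        q=minimize(f,q,(ms,),'Nelder-Mead',options=dict(initial_simplex=q+np.array([[0,0,0],[d,0,0],[0,d,0],[0,0,d*3]]),xatol=1e-5,fatol=1e-6)).x
    return q,f(q,ms)
for n,c in (('top',[t]),('scene',[s]),('both',[t,s])):
    q,v=fit(c,q0);print(n,q.round(4),round(v,3))
np.save('q.npy',q)
for n,p in (('top',t),('scene',s)):
    for r in manip.outline_of(p,'bar'):
        m=r['mask'];v,u=np.nonzero(m)
        (c,(w,h),a)=cv2.minAreaRect(np.c_[u,v].astype(np.float32));bp=cv2.boxPoints((c,(w,h),a))
        # long axis ends
        e=[(bp[0]+bp[1])/2,(bp[2]+bp[3])/2] if np.linalg.norm(bp[0]-bp[1])<np.linalg.norm(bp[1]-bp[2]) else [(bp[1]+bp[2])/2,(bp[3]+bp[0])/2]
        W=[onz(p,x,.08) for x in e];print(n,r['confidence'],np.array(W).round(4).tolist(),'fix',W2F(q,W).round(4).tolist(),np.linalg.norm(W[0]-W[1]))
for n,p in (('top',t),('scene',s)):
    for l,z in (('bar',.077),('stop',.012),('bush',.057),('v_seat',.0633)):
        for r in manip.pinpoint(p,l): print(n,l,round(r['confidence'],2),W2F(q,onz(p,r['at'],z)).round(4))
overlay(t,q,None,'t2.png',(235,160,415,300),4)
overlay(s,q,None,'s2.png',(215,140,415,280),4)
E
```

```text
top [ 0.5809 -0.0543  0.1796] -0.425
scene [ 0.5899 -0.0546  0.1824] -0.272
both [ 0.5829 -0.0548  0.1806] -0.658
top 0.89 [[0.4795, -0.1585, 0.08], [0.4447, 0.0193, 0.08]] fix [[-0.1204, -0.0835, 0.08], [-0.1227, 0.0977, 0.08]] 0.18120249853000514
top 0.79 [[0.4479, -0.3282, 0.08], [0.4243, -0.5749, 0.08]] fix [[-0.182, -0.2447, 0.08], [-0.2495, -0.4832, 0.08]] 0.24786098599116294
top 0.62 [[0.67, 0.2216, 0.08], [0.557, 0.428, 0.08]] fix [[0.1354, 0.2562, 0.08], [0.0612, 0.4796, 0.08]] 0.23534573206385415
scene 0.91 [[0.4775, -0.5489, 0.08], [0.504, -0.2874, 0.08]] fix [[-0.1925, -0.4671, 0.08], [-0.1194, -0.2147, 0.08]] 0.2627816096513726
scene 0.71 [[0.352, 0.0427, 0.08], [0.4094, 0.0642, 0.08]] fix [[-0.2097, 0.1374, 0.08], [-0.1493, 0.1482, 0.08]] 0.061342219407570064
scene 0.7 [[0.6001, 0.4366, 0.08], [0.7187, 0.2217, 0.08]] fix [[0.1052, 0.4803, 0.08], [0.1833, 0.2475, 0.08]] 0.2454999526788781
scene 0.62 [[0.4867, -0.1644, 0.08], [0.4484, 0.0178, 0.08]] fix [[-0.1144, -0.0906, 0.08], [-0.1193, 0.0955, 0.08]] 0.18620084702652684
scene 0.25 [[0.5935, -0.2161, 0.08], [0.6701, -0.1541, 0.08]] fix [[-0.0186, -0.1606, 0.08], [0.068, -0.1134, 0.08]] 0.09855864623493807
top bar 0.91 [[-0.2166 -0.3568  0.077 ]]
top bar 0.85 [[-0.1286  0.005   0.077 ]]
top bar 0.6 [[0.1022 0.3699 0.077 ]]
top stop 0.65 [[-0.0091 -0.1537  0.012 ]]
top bush 0.64 [[-0.1783  0.1404  0.057 ]]
top v_seat 0.56 [[ 0.0024 -0.0025  0.0633]]
scene bar 0.89 [[-0.1123  0.0075  0.077 ]]
scene bar 0.89 [[0.1404 0.3579 0.077 ]]
scene bar 0.57 [[-0.1597 -0.3283  0.077 ]]
scene stop 0.65 [[-0.0059 -0.1569  0.012 ]]
scene stop 0.18 [[-0.0706  0.3127  0.012 ]]
scene bush 0.51 [[-0.1871  0.147   0.057 ]]
scene v_seat 0.69 [[0.0058 0.0001 0.0633]]
```

View pics/t2.png

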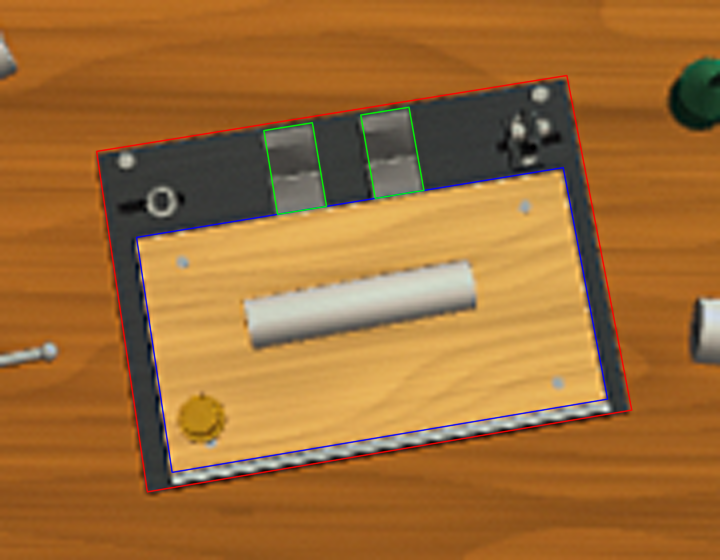

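View pics/s2.png

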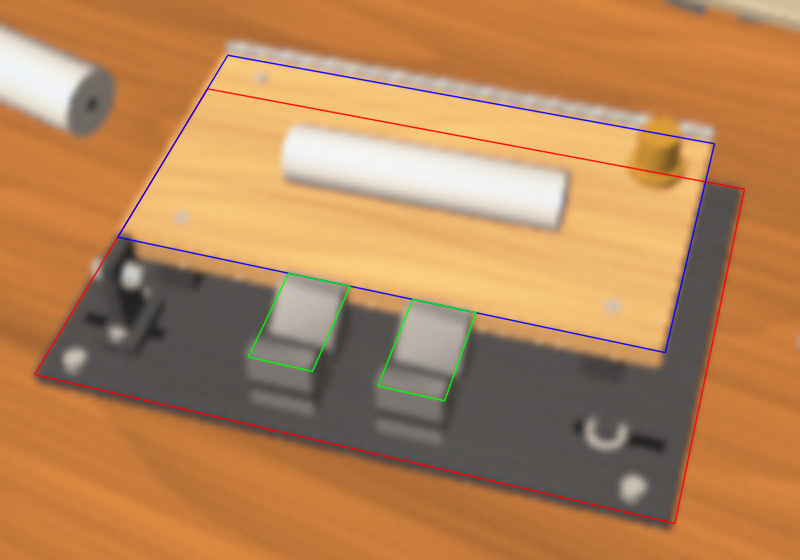

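>>> jog_arm:
  translation:
    - [15,30,0]
    - [50,100,0]
    - [100,200,0]
    - [150,300,0]
    - [180,360,0]
    - [210,420,0]
    - [230,455,0]
    - [248,490,0]
    - [260,512,0]
    - [266,524,0]
    - [269,529,0]
    - [269,529,0]
  turn: [-0.5,-1,-2,-2.7,-2.7,-2.7,-2.7,-2.7,-2.7,-2.7,-2.7,-2.7]
  grip: 60

```text
clock: 2.4
position: [0.364, -0.1682, 0.2317]
ee_rot: [0.996, 0.09, 0.0, 0.001]
ft_force: [2.1, 0.4, -0.5]
grip_width: 0.701
```

>>> jog_arm:
  translation:
    - [10,20,0]
    - [20,40,0]
    - [40,76,0]
    - [40,76,0]
    - [40,76,0]
    - [40,76,0]
  turn: [0,0,0,0,0,0]

```text
clock: 2.9
position: [0.4038, -0.0926, 0.2316]
ee_rot: [0.996, 0.09, 0.0, 0.001]
ft_force: [-0.1, -0.4, 0.6]
grip_width: 0.702
```

Run:
```python
from h import *
q=np.load('q.npy');w=shot('wrist');t=shot('top')
for l,z in (('bar',.077),('stop',.012),('bush',.057),('v_seat',.0633)):
    for r in manip.pinpoint(w,l): print(l,round(r['confidence'],2),np.round(r['at']),onz(w,r['at'],z).round(4),W2F(q,onz(w,r['at'],z)).round(4))
for r in manip.outline_of(w,'bar'):
    v,u=np.nonzero(r['mask']);print(r['confidence'],r['extent'])
    if len(u)>50:
        c,wh,a=cv2.minAreaRect(np.c_[u,v].astype(np.float32));print(W2F(q,[onz(w,x,.08) for x in cv2.boxPoints((c,wh,a))]).round(4).tolist())
bx,by,_=F2W(q,[[-.1215,.006,.077]])[0]
overlay(w,q,(bx,by,q[2]+.0127,.077),'w1.png',(0,0,640,400),1.2)
```

```text
bar 0.71 [310. 112.] [ 0.4661 -0.0708  0.077 ] [[-0.1178  0.0052  0.077 ]]
bush 0.64 [170. 181.] [0.3741 0.0558 0.057 ] [[-0.1856  0.1462  0.057 ]]
0.87 [538.8, 141.2, 640.0, 218.1]
[[-0.1849, -0.2051, 0.08], [-0.1388, -0.2093, 0.08], [-0.1674, -0.3169, 0.08], [-0.2172, -0.3179, 0.08]]
0.61 [196.5, 88.8, 418.7, 139.9]
[[-0.0992, 0.1011, 0.08], [-0.0964, -0.0853, 0.08], [-0.1369, -0.0896, 0.08], [-0.14, 0.1052, 0.08]]
```

View pics/w1.png

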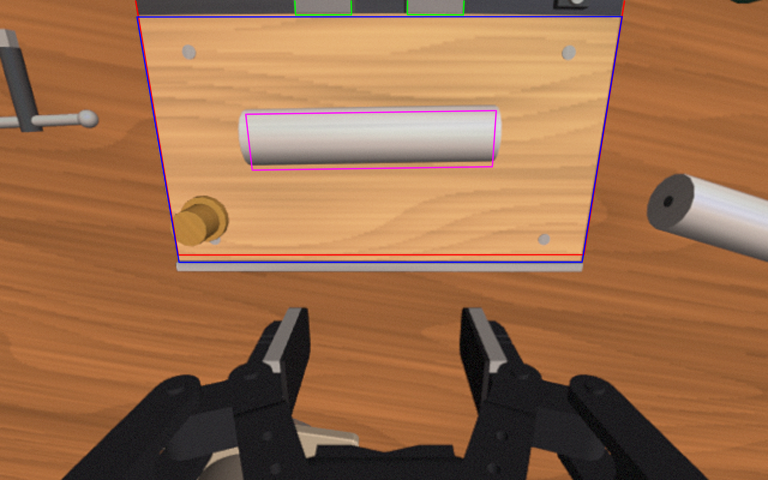

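The overlay matches the deck to about 1 mm. The bar spans roughly (240–500, 108–167) in the picture and is nearly square to the fixture. I'll descend behind it.

>>> jog_arm:
  translation:
    - [-1,5,-15]
    - [-2,11,-50]
    - [-2,11,-90]
    - [-2,11,-125]
    - [-2,11,-150]
    - [-2,11,-163]
    - [-2,11,-168]
    - [-2,11,-169]
    - [-2,11,-169]
  turn: [0,0,0,0,0,0,0,0,0]

```text
clock: 4.0
position: [0.4022, -0.0819, 0.0632]
ee_rot: [0.996, 0.09, 0.0, 0.001]
ft_force: [-0.1, -0.0, -0.1]
grip_width: 0.702
```

>>> jog_arm:
  translation:
    - [9.8,1.8,-1]
    - [19.7,3.6,-1]
    - [26.6,4.9,-1]
    - [31.5,5.8,-1]
    - [36.4,6.7,-1]
    - [41.3,7.5,-1]
    - [46.2,8.4,-1]
    - [51.2,9.4,-1]
    - [56.1,10.3,-1]
    - [61,11.1,-1]
    - [65.9,12,-1]
    - [70.8,12.9,-1]
  turn: [0,0,0,0,0,0,0,0,0,0,0,0]

```text
clock: 5.0
position: [0.4735, -0.0689, 0.0622]
ee_rot: [0.996, 0.089, 0.001, 0.001]
ft_force: [-0.7, 0.1, 1.0]
grip_width: 0.704
```

```bash
cat > b.py <<'E'
from h import *
import sys
q=np.load('q.npy');z=float(sys.argv[1]);P={n:shot(n) for n in ('top','scene','wrist')}
o=manip.get_obs();print(round(float(o['clock']),2),'tcp fix',W2F(q,o['position']).round(4),np.round(o['ft_force'],2))
for n,p in P.items():
    for r in manip.pinpoint(p,'bar'):
        f=W2F(q,onz(p,r['at'],z))[0]
        if abs(f[1])<.12 and abs(f[0])<.2: print(n,'pt',round(r['confidence'],2),f.round(4))
    for r in manip.outline_of(p,'bar'):
        v,u=np.nonzero(r['mask'])
        if len(u)<50: continue
        B=W2F(q,[onz(p,x,z) for x in cv2.boxPoints(cv2.minAreaRect(np.c_[u,v].astype(np.float32)))])
        c=B.mean(0)
        if abs(c[1])<.12 and abs(c[0])<.2: print(n,'box',c.round(4),B[:,:2].round(4).tolist())
if len(sys.argv)>2:
    n,fn,l,t,r,b,s=sys.argv[2:]
    overlay(P[n],q,None,fn,tuple(map(int,(l,t,r,b))),float(s))
E
python3 b.py .077
```

```text
5.15 tcp fix [[-0.1102  0.0059  0.0622]] [-1.07 -0.   -0.69]
top box [-0.0821  0.0089  0.077 ] [[-0.0626, 0.0992], [-0.0621, -0.0815], [-0.1017, -0.081], [-0.102, 0.099]]
scene pt 0.55 [-0.0809  0.0073  0.077 ]
scene pt 0.5 [0.0122 0.003  0.077 ]
scene box [-0.077  0.003  0.077] [[-0.0482, -0.0836], [-0.1034, -0.0963], [-0.1048, 0.0934], [-0.0516, 0.0983]]
scene box [-0.0611 -0.006   0.077 ] [[0.1074, -0.1593], [-0.239, -0.2642], [-0.2133, 0.2007], [0.1005, 0.199]]
wrist box [-0.0739  0.007   0.077 ] [[-0.0533, 0.107], [-0.0503, -0.0924], [-0.0941, -0.1039], [-0.0978, 0.1173]]
```

>>> jog_arm:
  translation:
    - [4.9,0.9,0]
    - [9.8,1.8,0]
    - [14.8,2.7,0]
    - [19.7,3.6,0]
    - [24.6,4.5,0]
    - [29.5,5.4,0]
    - [34.4,6.3,0]
    - [39.3,7.2,0]
    - [43.3,7.9,0]
    - [47.2,8.6,0]
    - [50.2,9.2,0]
    - [53.1,9.7,0]
  turn: [0,0,0,0,0,0,0,0,0,0,0,0]

```text
clock: 6.45
position: [0.5263, -0.0593, 0.0622]
ee_rot: [0.996, 0.089, 0.0, 0.001]
ft_force: [-0.9, 0.2, 1.5]
grip_width: 0.702
```

```bash
python3 b.py .077 wrist w2.png 100 0 540 250 1.6
```

```text
6.6 tcp fix [[-0.0567  0.0057  0.0622]] [-0.32  0.23  0.52]
scene pt 0.79 [-0.0287  0.0044  0.077 ]
scene box [-0.0247  0.003   0.077 ] [[0.0028, -0.0843], [-0.051, -0.0967], [-0.0511, 0.0944], [0.0006, 0.0987]]
wrist pt 0.9 [-0.0218  0.0083  0.077 ]
wrist box [-0.0232  0.0072  0.077 ] [[-0.0015, 0.1065], [-0.0005, -0.092], [-0.0447, -0.103], [-0.046, 0.1173]]
```

View pics/w2.png

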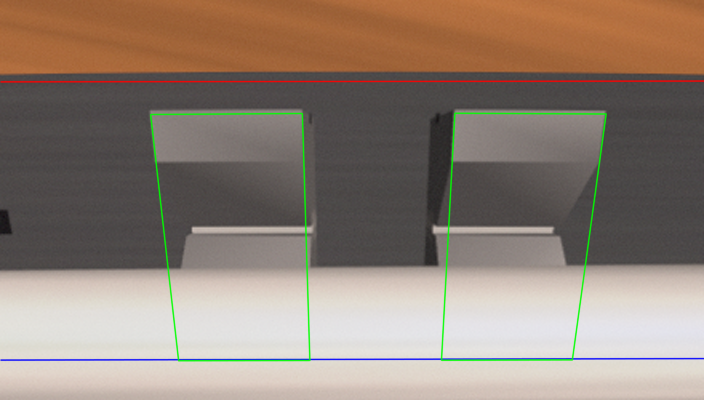

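The bar is at the V mouth edge, and both V-blocks are in view at (150–310) and (435–605). I'll nudge it over slowly.

>>> jog_arm:
  translation:
    - [2,0.4,0]
    - [3.9,0.7,0]
    - [5.9,1.1,0]
    - [7.9,1.4,0]
    - [9.8,1.8,0]
    - [11.8,2.2,0]
    - [13.8,2.5,0]
    - [15.7,2.9,0]
    - [15.7,2.9,0]
    - [15.7,2.9,0]
    - [5,0.9,0]
    - [-10,-1.8,0]
  turn: [0,0,0,0,0,0,0,0,0,0,0,0]

```text
clock: 7.9
position: [0.5163, -0.0608, 0.0623]
ee_rot: [0.996, 0.09, 0.001, 0.0]
ft_force: [-0.4, -0.0, 0.4]
grip_width: 0.703
```

```bash
python3 b.py .0633 wrist w3.png 100 0 540 250 1.6
```

```text
8.05 tcp fix [[-0.0677  0.0053  0.0623]] [0.25 0.32 0.4 ]
top box [-0.0037  0.0767  0.0633] [[0.018, 0.1015], [0.0183, 0.0521], [-0.0255, 0.0521], [-0.0257, 0.1012]]
scene pt 0.97 [-0.0024  0.0052  0.0633]
scene box [-0.0005  0.0038  0.0633] [[0.0291, -0.084], [-0.0272, -0.0971], [-0.029, 0.0959], [0.0252, 0.1005]]
wrist pt 0.57 [0.0007 0.0082 0.0633]
wrist box [0.0009 0.0077 0.0633] [[0.0216, 0.107], [0.021, -0.0919], [-0.0199, -0.1012], [-0.0192, 0.1168]]
```

View pics/w3.png

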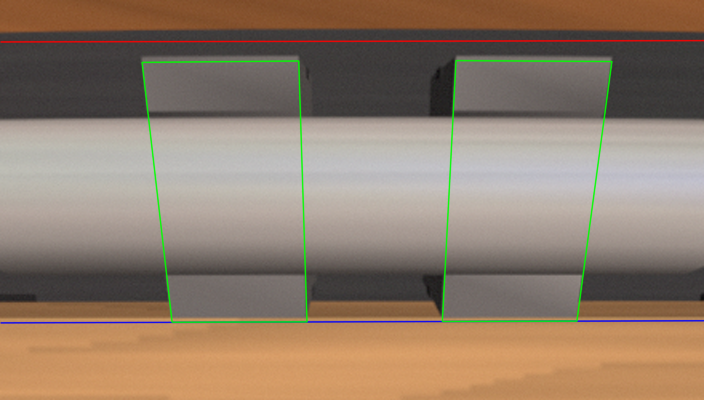

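Run:
```python
from h import *
q=np.load('q.npy');t=shot('top');s=shot('scene')
def tri(a,b):
    o1,d1=ray(t,a);o2,d2=ray(s,b);k=np.linalg.lstsq(np.c_[d1,-d2],o2-o1,rcond=None)[0]
    A,B=o1+k[0]*d1,o2+k[1]*d2;return W2F(q,(A+B)/2).round(4),np.linalg.norm(A-B).round(4)
print('ring',tri((275.5,210.5),(366.3,248)))
for z in (.012,.03,.06): print(z,W2F(q,onz(t,(275.5,210.5),z)).round(3),W2F(q,onz(s,(366.3,248),z)).round(3))
for p in (t,s):
    for r in manip.pinpoint(p,'stop'): print(round(r['confidence'],2),W2F(q,onz(p,r['at'],.012)).round(4))
print(F2W(q,[[0,.14,0],[0,.055,0]]).round(4))
```

```text
ring (array([[-0.0032,  0.1509,  0.0095]]), np.float64(0.0005))
0.012 [[-0.004  0.151  0.012]] [[-0.001  0.151  0.012]]
0.03 [[-0.007  0.15   0.03 ]] [[0.012 0.152 0.03 ]]
0.06 [[-0.013  0.149  0.06 ]] [[0.035 0.155 0.06 ]]
0.66 [[-0.0049 -0.3135  0.012 ]]
0.52 [[ 0.001 -0.162  0.012]]
0.74 [[-0.0093 -0.1626  0.012 ]]
[[ 0.5578  0.083   0.    ]
 [ 0.573  -0.0006  0.    ]]
```

The bar is seated (x about 0). Closing the fingers and moving up, over and down past its +y end.

>>> jog_arm:
  translation:
    - [0,0,20]
    - [0,0,60]
    - [0,0,95]
    - [5,10,110]
    - [15,45,110]
    - [26,85,110]
    - [36,120,110]
    - [41,140,108]
    - [41.5,144,106]
    - [41.5,144,105]
    - [41.5,144,105]
    - [41.5,144,105]
  turn: [0,0,0,0,0,0,0,0,0,0,0,0]
  grip: 0

```text
clock: 9.55
position: [0.5575, 0.081, 0.167]
ee_rot: [0.996, 0.088, 0.0, 0.001]
ft_force: [1.0, -0.3, -0.0]
grip_width: -0.002
```

```bash
python3 b.py .0633 wrist w4.png 0 0 640 400 1.2
```

```text
9.7 tcp fix [[-0.0004  0.1385  0.1673]] [ 0.3  -0.17 -0.93]
top pt 0.73 [-0.0034  0.0089  0.0633]
top box [-0.0032 -0.0054  0.0633] [[0.0206, 0.0715], [0.0177, -0.0836], [-0.0271, -0.0819], [-0.024, 0.0724]]
scene pt 0.86 [0.005  0.0132 0.0633]
scene box [-0.0011  0.0035  0.0633] [[0.0256, -0.0846], [-0.0275, -0.0964], [-0.0267, 0.0955], [0.0243, 0.0994]]
wrist pt 0.69 [0.0009 0.0091 0.0633]
wrist box [-0.0002 -0.0005  0.0633] [[0.0215, 0.1007], [0.021, -0.0944], [-0.0225, -0.107], [-0.021, 0.0988]]
```

View pics/w4.png

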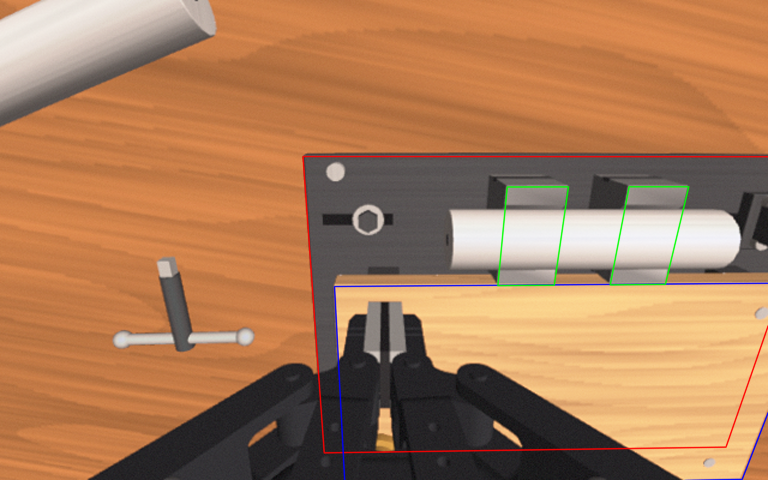

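>>> jog_arm:
  translation:
    - [0,1,-15]
    - [0,2,-45]
    - [0,2,-75]
    - [0,2,-95]
    - [0,2,-104]
    - [0,2,-106]
    - [0,2,-106]
  turn: [0,0,0,0,0,0,0]

```text
clock: 10.58
position: [0.5577, 0.0848, 0.0616]
ee_rot: [0.996, 0.089, 0.001, 0.001]
ft_force: [0.8, 0.4, 0.7]
grip_width: 0.001
```

>>> jog_arm:
  translation:
    - [1.1,-5.9,0]
    - [2.2,-11.8,0]
    - [3.2,-17.7,0]
    - [4.1,-22.6,0]
    - [5,-27.5,0]
    - [5.9,-32.5,0]
    - [6.8,-37.4,0]
    - [7.7,-42.3,0]
    - [8.6,-47.2,0]
    - [9.5,-52.1,0]
    - [10.4,-57.1,0]
    - [10.8,-59,0]
  turn: [0,0,0,0,0,0,0,0,0,0,0,0]

```text
clock: 11.58
position: [0.5685, 0.0268, 0.0619]
ee_rot: [0.996, 0.09, 0.001, -0.0]
ft_force: [-1.5, 6.7, 3.3]
grip_width: -0.0
```

```bash
python3 b.py .0633
```

```text
11.73 tcp fix [[0.0005 0.0826 0.0619]] [-1.56  3.86  3.11]
top pt 0.73 [-0.0006 -0.0142  0.0633]
top box [-0.0016 -0.0533  0.0633] [[0.0204, 0.0061], [0.019, -0.1139], [-0.0238, -0.1125], [-0.0222, 0.0069]]
scene pt 0.6 [ 0.0046 -0.0162  0.0633]
scene box [-0.002  -0.0259  0.0633] [[0.0243, -0.113], [-0.0299, -0.1259], [-0.0272, 0.0652], [0.0247, 0.0701]]
wrist pt 0.76 [-0.0003 -0.0194  0.0633]
wrist box [-0.0008 -0.0024  0.0633] [[0.0234, 0.072], [0.0229, -0.0684], [-0.0257, -0.0842], [-0.0239, 0.0709]]
```

>>> jog_arm:
  translation:
    - [0.7,-3.9,0]
    - [1.4,-7.9,0]
    - [2.1,-11.8,0]
    - [2.9,-15.7,0]
    - [3.4,-18.7,0]
    - [3.8,-20.7,0]
    - [4,-21.7,0]
    - [4.1,-22.6,0]
  turn: [0,0,0,0,0,0,0,0]

```text
clock: 12.7
position: [0.5726, 0.0049, 0.0619]
ee_rot: [0.996, 0.09, 0.001, -0.0]
ft_force: [-1.8, 6.6, 2.2]
grip_width: 0.004
```

```bash
python3 b.py .0633 scene s3.png 215 140 415 280 4
```

```text
12.85 tcp fix [[0.0005 0.0604 0.0619]] [-1.36  5.02  2.75]
top pt 0.83 [-0.0108 -0.0459  0.0633]
top box [-0.0031 -0.0749  0.0633] [[0.0192, -0.0208], [0.014, -0.1314], [-0.0254, -0.1287], [-0.0202, -0.0186]]
scene pt 0.81 [ 0.0005 -0.0438  0.0633]
wrist pt 0.67 [ 0.0008 -0.0416  0.0633]
wrist box [-0.0008 -0.0251  0.0633] [[0.0224, 0.049], [0.0228, -0.0906], [-0.0245, -0.1063], [-0.0238, 0.0476]]
```

View pics/s3.png

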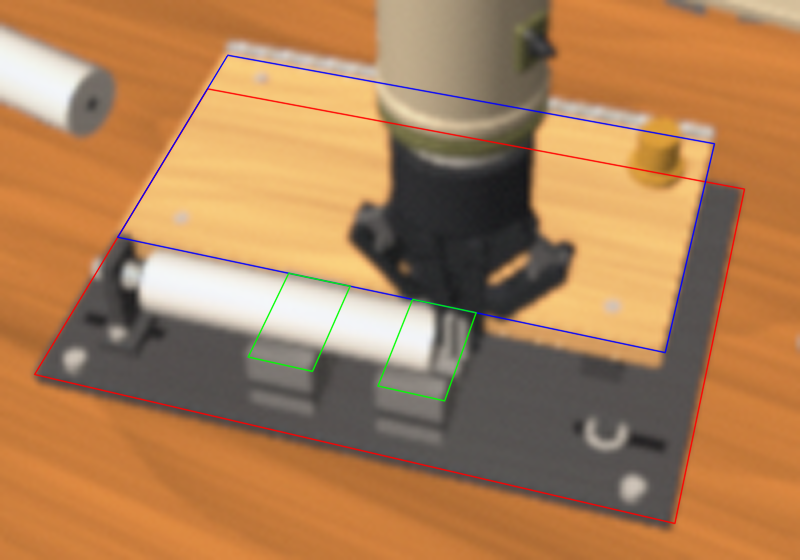

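The bar end is just short of the stop button, at about (140,275) in the crop. From here I'll creep and watch the force.

>>> jog_arm:
  translation:
    - [0.2,-1,0]
    - [0.3,-1.5,0]
    - [0.4,-2,0]
    - [0.5,-2.5,0]
    - [0.5,-3,0]
    - [0.5,-3,0]
  turn: [0,0,0,0,0,0]

```text
clock: 13.65
position: [0.573, 0.0027, 0.062]
ee_rot: [0.996, 0.091, 0.001, -0.001]
ft_force: [-2.3, 5.5, 3.4]
grip_width: -0.001
```

>>> jog_arm:
  translation:
    - [0.1,-0.8,0]
    - [0.3,-1.5,0]
    - [0.4,-2,0]
    - [0.5,-2.5,0]
    - [0.5,-3,0]
    - [0.5,-3,0]
  turn: [0,0,0,0,0,0]

```text
clock: 14.15
position: [0.5733, 0.0006, 0.062]
ee_rot: [0.996, 0.091, 0.001, -0.001]
ft_force: [-1.7, 5.4, 2.6]
grip_width: -0.004
```

>>> jog_arm:
  translation:
    - [0.1,-0.8,0]
    - [0.3,-1.5,0]
    - [0.4,-2,0]
    - [0.5,-2.5,0]
    - [0.5,-3,0]
    - [0.5,-3,0]
  turn: [0,0,0,0,0,0]

```text
clock: 14.65
position: [0.5737, -0.0015, 0.062]
ee_rot: [0.996, 0.091, 0.001, -0.002]
ft_force: [-1.0, 6.4, 2.3]
grip_width: 0.002
```

```bash
python3 b.py .0633 scene s4.png 225 185 345 250 6.6
```

```text
14.8 tcp fix [[0.0006 0.0541 0.0621]] [-1.83  6.41  2.62]
top pt 0.64 [-0.0014 -0.0472  0.0633]
top box [-0.0023 -0.0841  0.0633] [[0.0174, -0.0299], [0.0196, -0.1383], [-0.0221, -0.1381], [-0.0241, -0.0301]]
scene pt 0.82 [ 0.0014 -0.0529  0.0633]
scene box [-0.0002 -0.0535  0.0633] [[0.0274, -0.1406], [-0.0266, -0.1553], [-0.0268, 0.0378], [0.0251, 0.0442]]
wrist pt 0.55 [-0.0008 -0.0493  0.0633]
wrist box [-0.0009 -0.0311  0.0633] [[0.0224, 0.0431], [0.0231, -0.0966], [-0.0247, -0.1125], [-0.0245, 0.0417]]
```

View pics/s4.png

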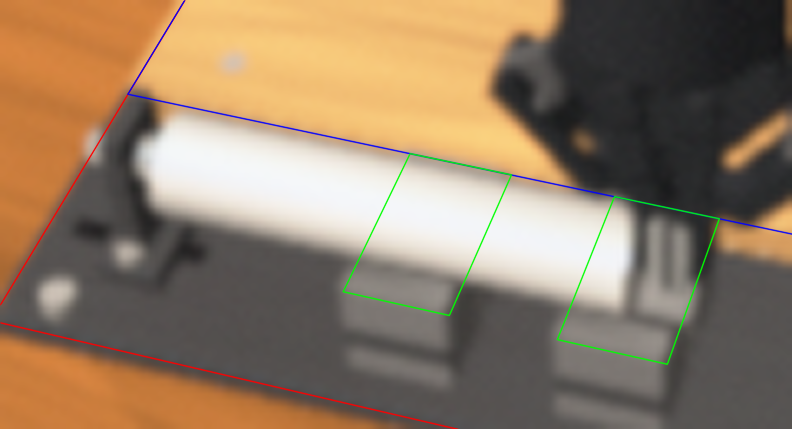

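>>> jog_arm:
  translation:
    - [0.1,-0.8,0]
    - [0.3,-1.5,0]
    - [0.4,-2,0]
    - [0.5,-2.5,0]
    - [0.5,-3,0]
    - [0.5,-3,0]
  turn: [0,0,0,0,0,0]

```text
clock: 15.6
position: [0.5738, -0.002, 0.0621]
ee_rot: [0.996, 0.092, 0.001, -0.003]
ft_force: [-3.5, 10.0, 2.2]
grip_width: -0.002
```

>>> jog_arm:
  translation:
    - [0.2,-1,0]
    - [0.4,-2,0]
    - [0.5,-3,0]
    - [0.6,-3.5,0]
    - [0.6,-3.5,0]
  turn: [0,0,0,0,0]

```text
clock: 16.02
position: [0.5738, -0.002, 0.0621]
ee_rot: [0.996, 0.094, 0.0, -0.005]
ft_force: [-4.1, 13.6, 3.5]
grip_width: 0.001
```

The force rises while the position stays put, so the bar is firmly on the stop. Retreating along +y, then up.

>>> jog_arm:
  translation:
    - [-0.2,1,0]
    - [-0.5,3,0]
    - [-1.5,8,0]
    - [-3.6,20,0]
    - [-6.3,35,0]
    - [-8,45,0]
    - [-8,45,20]
    - [-8,45,60]
    - [-8,60,95]
    - [-8,75,125]
    - [-8,80,135]
    - [-8,80,135]
  turn: [0,0,0,0,0,0,0,0,0,0,0,0]

```text
clock: 17.02
position: [0.5669, 0.0807, 0.2003]
ee_rot: [0.995, 0.095, 0.003, -0.005]
ft_force: [0.8, -0.6, -0.1]
grip_width: -0.001
```

```bash
python3 b.py .0633 scene s5.png 225 185 345 250 6.6
```

```text
17.17 tcp fix [[0.0063 0.133  0.1957]] [-0.3  -0.89 -0.34]
top pt 0.64 [-0.0006 -0.0467  0.0633]
top box [-0.0023 -0.0484  0.0633] [[0.0188, 0.043], [0.0185, -0.1405], [-0.0234, -0.1394], [-0.0229, 0.0432]]
scene pt 0.71 [-0.0068 -0.0062  0.0633]
scene pt 0.61 [-0.0026 -0.048   0.0633]
scene box [-0.0013 -0.0544  0.0633] [[0.0239, -0.1422], [-0.0286, -0.1558], [-0.0253, 0.0374], [0.0249, 0.043]]
wrist pt 0.92 [ 0.0012 -0.0485  0.0633]
wrist box [ 0.0004 -0.0521  0.0633] [[-0.0208, 0.0442], [0.0221, 0.0482], [0.0221, -0.1436], [-0.0217, -0.1571]]
```

View pics/s5.png

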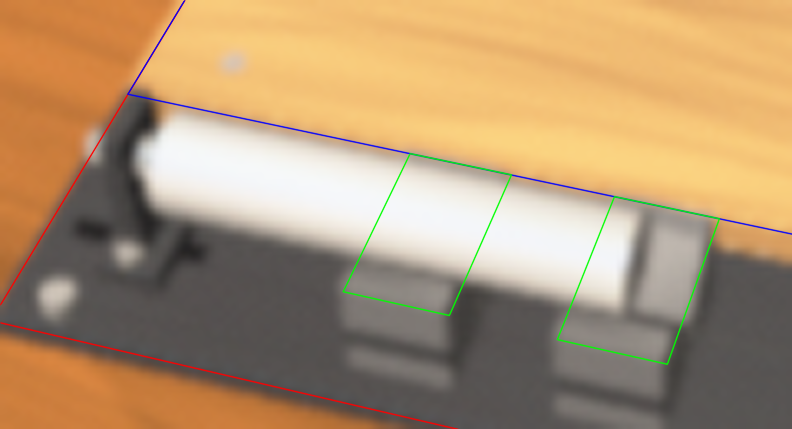

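```bash
python3 -c "
from workcell import manip
print(manip.hand_in())"
```

```text
the job is handed in; nothing more can be done
None
```

I rolled the bar across the deck with both open fingertips against its side until it dropped into the two V-blocks. I then pushed its end with closed fingers until it met the end stop, backed off and raised the hand clear. The job was handed in at about 17 s of the 48 s allowed; it gives no verdict.

- **Roll:** the bar moved about 100 mm across the deck, well over the 40 mm needed. I did not measure its rotation directly.
- **Seat:** after the hand was withdrawn, the three cameras put the bar's axis between 2.6 mm short of the V line and 1.2 mm past it. The bar appeared square to the fixture. One low-quality scene detection, at x −7 mm and y −6 mm, disagreed with the others.
- **Stop:** the force along the bar rose from about 6 N to 14 N while the hand stayed put, so the bar was hard against the button. The pictures before and after retreat show the same axial position. Most of the estimates put the bar's centre at about −47 to −54 mm along the V, where about −50 mm was expected. My estimates of the stop's own position scattered by several mm, so the force is the firmer evidence here.
- **Left alone:** the path stayed away from the bush, chuck key and oil can. I did not measure their positions again afterwards. The final wrist force read about zero.

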